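# Change the nest on the weld base

## Task

Fit the nest with the round pocket to the welding station: pinch its two side buttons in together, lift it out of its storage dock, and put it in the empty dock on the bolted-down steel weld base, fully down with both buttons sprung back out so that it is locked there. Do not drop it, and leave the other nest and the stud and steel cylinder standing among the docks where they are.

Things in the scene. Friction and masses are not known exactly. Their poses are not given: they have to be found in the camera images.
- round_nest_grip (a point): Round nest, the one to move: aluminium block 118 mm long (its x), 51 wide (its y), 62 high, upright in a dock, a white round cup, dark inside, 38 mm across and 10 high mid-top (72 mm in all). A black push button half-way along each long side; 66 mm over both, 54 with both in: grip them from above, fingers closing along y. 0.5 kg. Point: midway between the buttons, on the nest's centre, 52 mm above its underside; z up. Fits either way round.
- round_nest_btn_l (a joint): Black ribbed button on the round nest's +y side, 34 mm long, 28 high, 38 to 66 mm above the nest's underside. 0 = out, 0.006 m = fully in, at a hard stop, so the pinched nest can be carried by its buttons. Sprung: 3 N to start, 8 N fully in. It moves a catch low on the side: out, it locks under the dock's ledge (4 mm play up and down); with both in, the nest lifts straight out.
- round_nest_btn_r (a joint): Black ribbed button on the round nest's -y side, 34 mm long, 28 high, 38 to 66 mm above the nest's underside. 0 = out, 0.006 m = fully in, at a hard stop, so the pinched nest can be carried by its buttons. Sprung: 3 N to start, 8 N fully in. It moves a catch low on the side: out, it locks under the dock's ledge (4 mm play up and down); with both in, the nest lifts straight out.
- square_nest_grip (a point): Square nest, to be left in its storage dock: the same block and buttons, but with a rectangular white frame (44 by 38 mm, dark inside) on top. The same point and axes.
- dock_a: Storage dock that holds the round nest: grey plastic base 150 by 92 mm, 8 mm thick, on which the nest stands; its walls and flared mouth rise to 34 mm above the table; the well is 125 by 57 mm, long side along x (3 mm spare each side), and its mouth flares out 8 mm all round. Fixed. Origin at the centre of its underside on the table, z up.
- weld_base: Weld base: steel plate 180 by 112 mm, 12 mm thick, a bolt head at each corner, with an empty dock on it in which the nest stands on the plate's top; its walls and flared mouth rise to 38 mm above the table; the well is 125 by 57 mm, long side along x (3 mm spare each side), and its mouth flares out 8 mm all round. Fixed. Origin at the centre of its underside on the table, z up.
- weld_seat (a point): Centre of the floor of the weld base's dock, 12 mm above the table: where the middle of the nest's underside belongs (its grip point then stands 52 mm above this point). x along the dock, z up.
- stud: White plastic stud, a 38 mm disc with a short stem, 22 mm high, loose on the table among the docks: to be left alone. Origin under its centre.
- weight: Steel cylinder, 38 mm across and 40 mm high, loose on the table among the docks: to be left alone. Origin under its centre.
Things that resemble listed ones, but are neither listed nor needed, are in the scene too. What is shaped like the part that bears round_nest_grip but brown is not meant.

How it is judged:
By the outcome, as a careful person would: the job done as asked, in the order asked, and still so for the second after the job is handed in, with the robot touching nothing.
It also fails if it takes over 51 s, if anything falls off the work surface, if the arm or the gripper's body presses on something with over 40 N, if the wrist force passes 120 N, or if a joint passes its speed limit or range.

## Robot

A 6-joint arm with a two-finger parallel gripper is mounted at the origin on the work surface. World frame = base frame: x ahead of the robot, y to its left, z up, the work surface at z = 0. Lengths are in mm, angles in rad, forces in N, time in s.
With the tool pointing down it reaches from about 275 to 1000 mm from the base axis. Payload 8.4 kg.
Tool frame: the origin (TCP) lies between the finger pads; the fingertips stand 22 mm ahead of it and the grasp point (between the pads) lies 3 mm ahead of it (r.nose_length is the distance from the TCP to the fingertips, in mm); z points along the fingers, y is the direction in which the jaws open and shut (so a half turn about z gives the same grasp; the last joint's range is limited). The gripper opens to 85 mm and grips with 20 to 120 N. Pads are 22 mm wide; open, the fingers measure 114 mm over their backs; the gripper's body (76 mm by 85 mm) begins 54 mm behind the grasp point. The pads swing forward as they close: fully open they stand 13 mm farther back than shut.
Start: joints at [1.211, 0.353, 1.633, -0, 1.155, -0.002], TCP at [218.883, 585.422, 253.281] pointing down, gripper open.
Joint ranges: [-2.63, 2.63], [-0.92, 2.1], [0.06, 2.66], [-1.3, 4.44], [0, 2.69], [-3.02, 3.02]. Speed limits (rad/s): [2.22, 2.22, 2.79, 3.14, 3.14, 3.14].

## Interface

Orientations are given as [roll, pitch, yaw] about the fixed x, y, z axes, in that order (R = Rz(yaw) Ry(pitch) Rx(roll)).
In Python, from rig import r, viewer, order gives the robot as it stands.
- The arm moves only by the shell command python3 -m inch 'ROWS' [FORCE]. ROWS is JSON, a list of rows, each a list of 7 numbers: the opening, from 0 (shut) to 1 (fully open), then the shift along the tool's x, y, z in mm, then the turn, a rotation vector about the tool's x, y, z in degrees. A call has 1 to 8 rows; each row shifts and turns the pose as measured when the row begins, along the tool's axes as they then stand; what a row does not reach is not made up. A row lasts 1/10 s, in which the tool goes at most 50 mm and 8.59 degrees, less where a joint would pass 70% of its speed; a pose out of reach is approached as far as the arm can. A call is refused whole if a number of a shift passes 50 or a number of a turn 8.59, either way. A call with a gripper value outside its range is refused whole. The fingers move at their own pace and stop on an object; FORCE is the grip in N (left out, the last holds). Time passes only in rows, so rows that do not move let the fingers close. It gives the time, the measured TCP pose, the force and the opening at its end, in the units of the state.
- r.sense(): the state, without advancing time (a new reading comes with each control period).
- viewer.grab_frame(name): name is "scene" or "top" or "wrist"; returns the picture (400x640x3 uint8, red, green, blue); there is no depth.
- viewer.camera_params(name): a dict with "intrinsics" (3x3 intrinsics, pixels), "distortion" ([k1, k2, p1, p2, k3] as OpenCV has them; the pictures are not rectified), "pose" (4x4, takes a point from camera to world coordinates); the wrist camera has in their place "T_tool_cam" (4x4, takes a point from camera to tool coordinates, whose origin is the TCP and whose axes are the flange's). Camera axes: x right, y up, looking along -z (the intrinsics and any distortion apply to the point x, -y, -z); pixel columns grow to the right and rows downward; lengths in mm; the calibration is good to about 2 mm. A picture is of the moment at which its call begins: read the wrist's pose just before it. camera_params takes no time and is no camera call.
- order.sign_off(): hands the job in, once; it reports no verdict.
The state is a dict: "clock": time; "qpos": joint angles; "qvel": joint speeds; "joint_efforts": joint torques, N m; "eef_pos": TCP position; "tcp_rot": TCP orientation; "contact_force": force on the tool from outside, world axes, zero at the start; "wrist_torque": the same for the moment, N m; "opening": opening from 0.0 (shut) to 1.0 (fully open).
Only numpy, scipy, OpenCV 4.12 (cv2) and the standard library are available. Lean on these libraries where they do the work, as an engineer would, in place of code of your own. Each camera call takes 0.05 s, during which the arm holds its last target.

## Working session

There is one attempt and no reset: what is moved stays moved. The work goes in short steps, Python scripts to look and compute and a shell command to move; the robot and the scene stay as the last step left them, time stands still between calls to the robot, and variables do not carry over. Pictures are saved under pics/ and viewed, and the job is handed in when it is done.

```bash
ls; mkdir -p pics; python3 - <<'E'
from rig import r,viewer,order
import cv2
print(r.sense()); print(r.nose_length)
for n in ["scene","top","wrist"]:
    p=viewer.camera_params(n); print(n,{k:(v.tolist() if hasattr(v,'tolist') else v) for k,v in p.items()})
    cv2.imwrite(f"pics/{n}0.png",viewer.grab_frame(n)[:,:,::-1])
E
```

```text
pics
{'clock': 0.0, 'qpos': array([ 1.21060012e+00,  3.53676852e-01,  1.63414231e+00,  5.16159012e-06,
        1.15517846e+00, -2.41763777e-03]), 'qvel': array([ 4.86350771e-04,  1.11749720e-03, -3.09557042e-05, -3.85199091e-04,
       -8.35798723e-04,  1.32489122e-03]), 'joint_efforts': array([-2.88922609e-03, -6.05256057e+01, -3.42068410e+01, -2.49786199e-04,
        9.41894104e-03,  9.10558788e-05]), 'eef_pos': array([218.72366578, 585.00377442, 252.54022516]), 'tcp_rot': array([-3.14018770e+00, -8.11592286e-06,  2.78381199e+00]), 'contact_force': array([-0.60317601,  0.27011743, -0.08234326]), 'wrist_torque': array([-0.01206592, -0.06630285, -0.00785188]), 'opening': 1.0005869448170501}
22.0
scene {'intrinsics': [[384.2193704112001, 0.0, 318.6422711629777], [0.0, 384.2193704112001, 198.430136381353], [0.0, 0.0, 1.0]], 'distortion': [-0.07826415001361443, 0.0, 0.0, 0.0, 0.0], 'pose': [[-0.6242507165841795, -0.4350186032726091, 0.648898957967176, 988.745632040857], [0.7811900336912699, -0.3553471691215277, 0.5132937956558105, 386.16801266523186], [0.007292057704858371, 0.8273374185
[... 335 characters left out ...]
7549781457076], [-0.9994912404677867, -0.01484947481834146, -0.028226819264382138, -75.58585968169405], [-0.029969234683560247, 0.13442643186811784, 0.9904702819306027, 1366.1683202351157], [0.0, 0.0, 0.0, 1.0]]}
wrist {'intrinsics': [[308.576302406107, 0.0, 320.87664741842144], [0.0, 308.576302406107, 199.90885583755872], [0.0, 0.0, 1.0]], 'distortion': [-0.03550476260043189, 0.0, 0.0, 0.0, 0.0], 'T_tool_cam': [[-0.0008711131660855154, 0.9508280769408655, 0.30971795114714695, 80.18397683776293], [0.9999992177255302, 0.00110628609382627, -0.0005836774840914866, 0.06916094188758048], [-0.0008976136021149265, 0.30971720041355993, -0.9508282968327179, -120.1053494717369], [0.0, 0.0, 0.0, 1.0]]}
```

View pics/scene0.png

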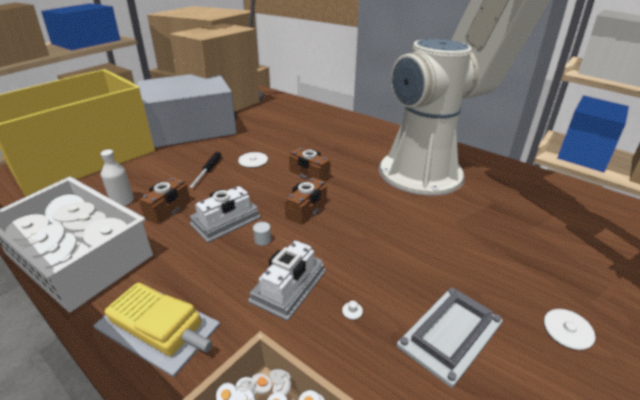

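View pics/top0.png

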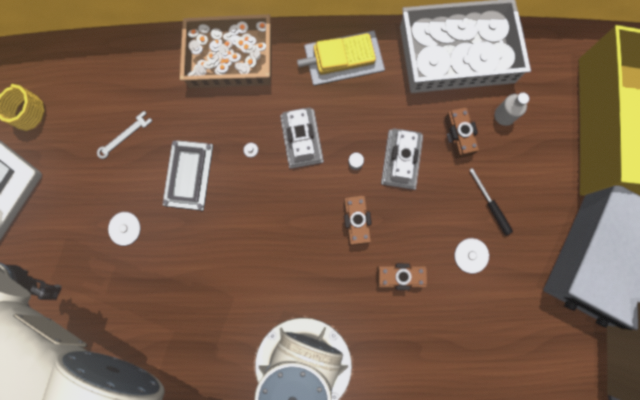

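View pics/wrist0.png

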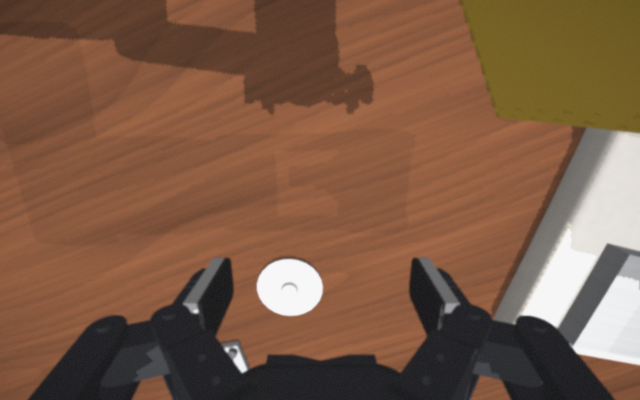

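```bash
cat > h.py <<'E'
import numpy as np,cv2
from scipy.spatial.transform import Rotation as R
from rig import r,viewer,order
def cam(n,state=None):
    p=viewer.camera_params(n)
    K=np.array(p['intrinsics']);D=np.array(p['distortion'])
    if n=='wrist':
        T=np.eye(4);T[:3,:3]=R.from_euler('xyz',state['tcp_rot']).as_matrix();T[:3,3]=state['eef_pos']
        P=T@np.array(p['T_tool_cam'])
    else:P=np.array(p['pose'])
    return K,D,P
def px2w(c,uv,z):
    K,D,P=c
    n=cv2.undistortPoints(np.array(uv,float).reshape(-1,1,2),K,D).reshape(-1,2)
    d=np.c_[n[:,0],-n[:,1],-np.ones(len(n))]@P[:3,:3].T
    z=np.broadcast_to(z,len(n))
    return P[:3,3]+d*((z-P[2,3])/d[:,2])[:,None]
def w2px(c,X):
    K,D,P=c
    X=(np.array(X,float).reshape(-1,3)-P[:3,3])@P[:3,:3]
    X=X*[1,-1,-1]
    return cv2.projectPoints(X,np.zeros(3),np.zeros(3),K,D)[0].reshape(-1,2)
def crop(img,x0,y0,w,h,s,name):
    cv2.imwrite(name,cv2.resize(img[y0:y0+h,x0:x0+w,::-1],None,fx=s,fy=s,interpolation=cv2.INTER_CUBIC))
E
python3 - <<'E'
from h import *
a=cv2.imread('pics/top0.png')[:,:,::-1]
crop(a,375,110,70,90,8 if 0 else 6,'pics/t_round.png')
crop(a,150,130,75,90,6,'pics/t_weld.png')
E
```

```text
(no output)
```

View pics/t_round.png

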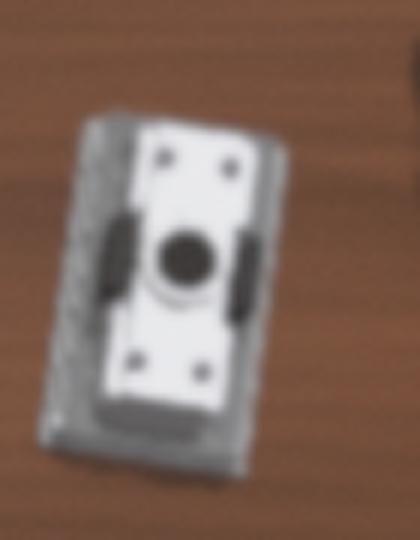

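View pics/t_weld.png

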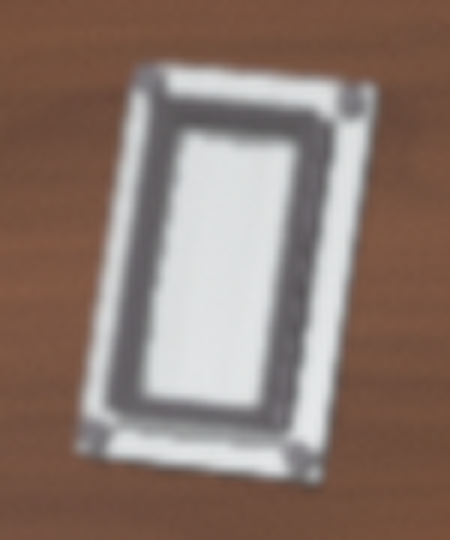

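```bash
python3 - <<'E'
from h import *
c=cam('top')
def f(p,o,z):
    p=np.array(p,float)/6+o-np.array([1/12*5,5/12])
    w=px2w(c,p,z);return w
def rep(n,w):
    print(n,'c',w.mean(0).round(1)); 
    for i in range(4):
        d=w[(i+1)%4]-w[i];print('  len',np.linalg.norm(d).round(1),'dir',np.degrees(np.arctan2(d[1],d[0])).round(1))
rep('dockA',f([(90,112),(287,145),(245,478),(40,445)],(375,110),8))
rep('holes',f([(163,158),(230,168),(201,372),(135,362)],(375,110),70))
print('cup',f([(187,258)],(375,110),80))
rep('weld',f([(135,65),(378,85),(322,485),(75,455)],(150,130),12))
rep('wmouth',f([(150,97),(333,112),(292,430),(105,415)],(150,130),38))
E
```

```text
dockA c [ 540.1 -266.8    8. ]
  len 89.8 dir -100.5
  len 153.2 dir 170.5
  len 91.7 dir 79.9
  len 153.8 dir -10.2
holes c [ 539.3 -265.5   70. ]
  len 29.0 dir -99.4
  len 90.1 dir 169.8
  len 28.3 dir 80.5
  len 90.0 dir -9.7
cup [[ 539.79154068 -266.10190264   80.        ]]
weld c [505.3 311.5  12. ]
  len 114.4 dir -96.3
  len 182.9 dir 173.1
  len 114.9 dir 82.5
  len 180.4 dir -7.0
wmouth c [504.2 307.3  38. ]
  len 84.4 dir -96.2
  len 142.8 dir 173.9
  len 85.1 dir 84.7
  len 144.0 dir -6.4
```

```bash
python3 -m inch '[[1,-25,-42,0,0,0,-5.2],[1,-25,-42,0,0,0,-5.2],[1,-25,-42,0,0,0,0],[1,-25,-42,0,0,0,0],[1,-25,-42,0,0,0,0],[1,-25,-42,0,0,0,0],[1,-25,-42,0,0,0,0],[1,-25,-42,0,0,0,0]]'
cat >> h.py <<'E'
def go(x,y,z,yawdeg,s=None):
    s=s or r.sense()
    Rm=R.from_euler('xyz',s['tcp_rot']).as_matrix()
    Rt=R.from_euler('xyz',[np.pi,0,np.radians(yawdeg)]).as_matrix()
    d=Rm.T@(np.array([x,y,z])-s['eef_pos'])
    rv=np.degrees(R.from_matrix(Rm.T@Rt).as_rotvec())
    print('t',round(s['clock'],2),'pos',s['eef_pos'].round(1),'rot',np.degrees(s['tcp_rot']).round(1),'shift',d.round(1),'turn',rv.round(2),'F',s['contact_force'].round(1),'op',round(s['opening'],3))
E
python3 -c "
from h import *
go(540,-266,240,170)"
```

```text
clock: 0.95
eef_pos: [346.1, 210.9, 250.4]
tcp_rot: [-3.141, -0.0, 2.982]
contact_force: [1.1, -0.7, 0.1]
opening: 1.001
t 0.95 pos [346.1 210.9 250.4] rot [-180.    -0.   170.9] shift [-267.1 -440.1   10.6] turn [-0.02 -0.    0.87] F [ 1.1 -0.7  0.1] op 1.001
```

```bash
python3 -m inch '[[1,-25,-41,0,0,0,0.4],[1,-25,-41,0,0,0,0.4],[1,-25,-41,0,0,0,0],[1,-25,-41,0,0,0,0],[1,-25,-41,0,0,0,0],[1,-25,-41,0,0,0,0],[1,-25,-41,0,0,0,0],[1,-25,-41,0,0,0,0]]'
python3 -m inch '[[1,-25,-41,2,0,0,0],[1,-25,-41,2,0,0,0],[1,-12,-20,0,0,0,0],[1,0,0,0,0,0,0]]'
python3 -c "
from h import *
s=r.sense();go(540,-266,240,170,s)
np.save('s1.npy',s,allow_pickle=True)
a=viewer.grab_frame('wrist');crop(a,0,0,640,400,1.25,'pics/w1.png')
cv2.imwrite('pics/w1raw.png',a[:,:,::-1])
c=cam('wrist',s);print(w2px(c,[[540,-266,80]]))
"
```

```text
clock: 1.75
eef_pos: [489.2, -162.5, 251.6]
tcp_rot: [3.14, 0.004, 2.967]
contact_force: [1.1, 0.5, 0.0]
opening: 1.001
clock: 2.15
eef_pos: [534.2, -284.2, 246.5]
tcp_rot: [3.141, 0.005, 2.962]
contact_force: [-1.0, 0.2, 0.1]
opening: 1.001
t 2.15 pos [ 534.2 -284.2  246.5] rot [180.    0.3 169.7] shift [-2.4 19.   6.5] turn [ 0.02  0.27 -0.31] F [-1.   0.2  0.1] op 1.001
[[340.08296652 188.49610346]]
```

View pics/w1.png

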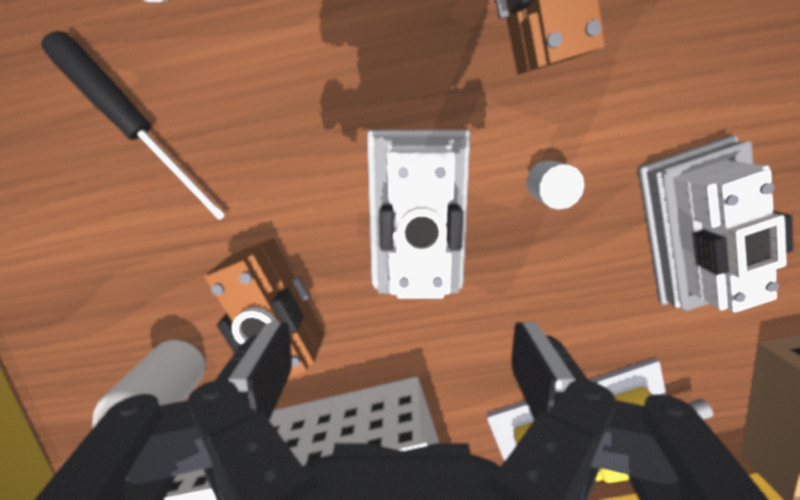

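```bash
python3 - <<'E'
from h import *
a=cv2.imread('pics/w1raw.png')[:,:,::-1]
crop(a,285,95,100,150,4,'pics/w1c.png')
E
```

```text
(no output)
```

View pics/w1c.png

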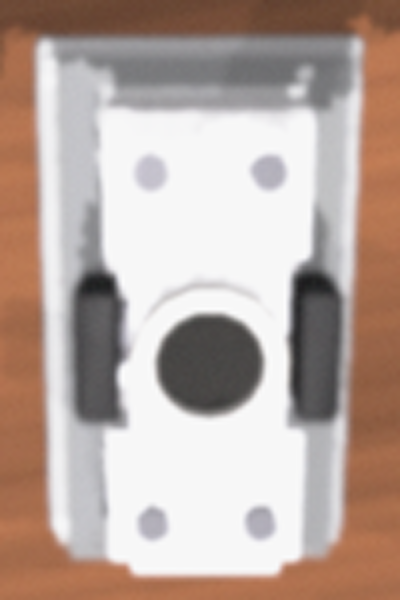

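```bash
python3 - <<'E'
from h import *
s=np.load('s1.npy',allow_pickle=True).item()
c=cam('wrist',s)
f=lambda p,z:px2w(c,np.array(p,float)/4+[285,95]-.375,z)
w=f([(151,172),(269,172),(260,523),(153,523)],70);print(w.round(1),w.mean(0))
for i in range(4):
    d=w[(i+1)%4]-w[i];print(np.linalg.norm(d).round(1),np.degrees(np.arctan2(d[1],d[0])).round(1))
print('cup',f([(210,365)],80), 'btn',f([(96,280),(318,280),(318,420),(96,420)],74).mean(0))
E
```

```text
[[ 490.3 -274.3   70. ]
 [ 495.4 -246.8   70. ]
 [ 584.2 -262.5   70. ]
 [ 579.1 -289.9   70. ]] [ 537.25469426 -268.36456643   70.        ]
28.0 79.7
90.2 -10.1
27.8 -100.4
90.2 170.1
cup [[ 536.89464196 -268.38002731   80.        ]] btn [ 535.03832018 -268.48630683   74.        ]
```

```bash
python3 -c "
from h import *
go(537.5,-268,140,170)"
```

```text
t 2.2 pos [ 533.5 -282.9  246.3] rot [179.9   0.2 169.7] shift [ -0.8  15.3 106.3] turn [ 0.05  0.21 -0.29] F [-0.4  0.1 -0.6] op 1.001
```

```bash
python3 -m inch '[[1,-0.5,6,35,0,0.2,-0.3],[1,-0.5,6,35,0,0,0],[1,0,3,35,0,0,0],[1,0,0,0,0,0,0],[1,0,0,0,0,0,0]]' 60
python3 -c "
from h import *
s=r.sense();go(537.5,-268,60,170,s)
np.save('s2.npy',s,allow_pickle=True)
a=viewer.grab_frame('wrist');crop(a,220,40,200,150,4,'pics/w2.png')
cv2.imwrite('pics/w2raw.png',a[:,:,::-1])
c=cam('wrist',s);print(w2px(c,[[537.5,-268,80]]))
"
```

```text
clock: 2.7
eef_pos: [536.5, -263.4, 140.5]
tcp_rot: [3.14, 0.001, 2.969]
contact_force: [0.2, -0.7, 0.3]
opening: 1.001
t 2.7 pos [ 536.5 -263.4  140.5] rot [179.9   0.  170.1] shift [-1.7 -4.5 80.5] turn [0.1  0.04 0.12] F [ 0.2 -0.7  0.3] op 1.001
[[313.40268105 234.17840502]]
```

View pics/w2.png

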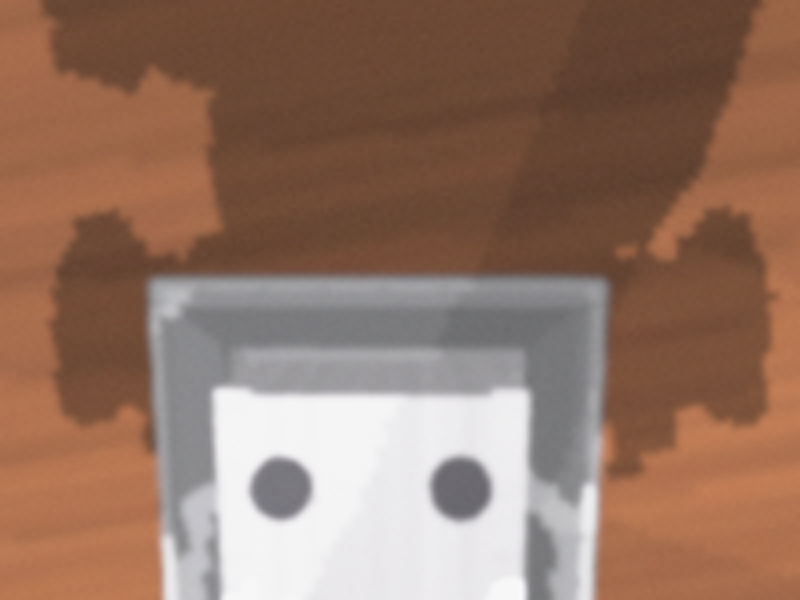

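View pics/w2raw.png

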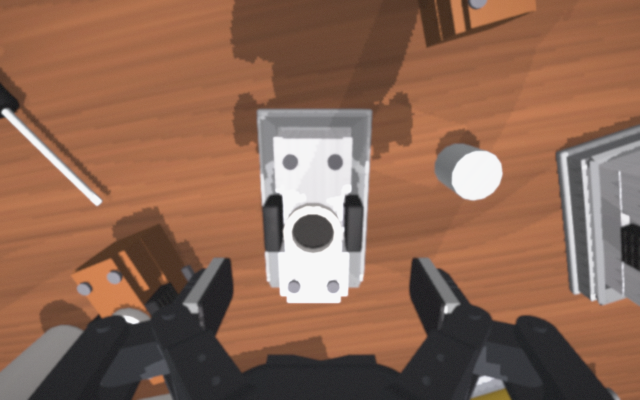

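```bash
python3 -m inch '[[1,-0.5,-4.5,20,0.1,0,0.1],[1,0,0,25,0,0,0],[1,0,0,0,0,0,0]]'
python3 -c "
from h import *
go(536.5,-268,60,170)"
```

```text
clock: 3.05
eef_pos: [539.3, -268.8, 101.5]
tcp_rot: [-3.139, 0.009, 2.968]
contact_force: [-0.1, 0.4, -0.2]
opening: 1.002
t 3.05 pos [ 539.3 -268.8  101.5] rot [-179.9    0.5  170.1] shift [ 3.3  0.4 41.4] turn [-0.14  0.53  0.07] F [-0.1  0.4 -0.2] op 1.002
```

```bash
python3 -m inch '[[1,2,0,15,-0.1,0.4,0],[1,0.5,0,15,0,0,0],[1,0,0,10,0,0,0],[1,0,0,0,0,0,0],[1,0,0,0,0,0,0]]'
python3 -c "
from h import *
s=r.sense();go(536.5,-268,60,170,s)
a=viewer.grab_frame('wrist')
cv2.imwrite('pics/w3.png',a[:,:,::-1])
c=cam('wrist',s);print(w2px(c,[[536.5,-268,80]]))
"
```

```text
clock: 3.55
eef_pos: [539.7, -269.7, 63.6]
tcp_rot: [-3.139, 0.008, 2.968]
contact_force: [0.6, -0.2, 0.3]
opening: 1.001
t 3.55 pos [ 539.7 -269.7   63.6] rot [-179.9    0.5  170.1] shift [3.4 1.2 3.6] turn [-0.14  0.45  0.07] F [ 0.6 -0.2  0.3] op 1.001
[[323.15044417 302.74850162]]
```

View pics/w3.png

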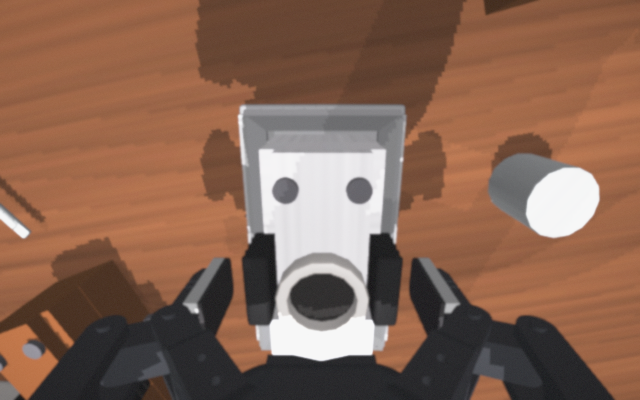

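```bash
python3 -m inch '[[1,4.5,0.5,2.5,0,0.45,0],[1,0,0,0,0,0,0],[1,0,0,0,0,0,0]]'
python3 -c "
from h import *
s=r.sense();go(535,-268,60,170,s)
"
```

```text
clock: 3.9
eef_pos: [535.3, -268.5, 61.8]
tcp_rot: [-3.139, 0.0, 2.968]
contact_force: [0.3, -0.1, 0.8]
opening: 0.997
t 3.9 pos [ 535.3 -268.5   61.8] rot [-179.8    0.   170.1] shift [0.4 0.5 1.8] turn [-0.16  0.02  0.07] F [ 0.3 -0.1  0.8] op 0.997
```

Close on the buttons.

```bash
python3 -m inch '[[0.3,0,0.5,1.5,0,0,0],[0.3,0,0,0,0,0,0],[0.3,0,0,0,0,0,0],[0.3,0,0,0,0,0,0],[0.3,0,0,0,0,0,0],[0.3,0,0,0,0,0,0]]' 60
python3 -c "
from h import *
s=r.sense();go(535,-268,60,170,s)
a=viewer.grab_frame('wrist')
cv2.imwrite('pics/w4.png',a[:,:,::-1])
"
```

```text
clock: 4.5
eef_pos: [535.6, -268.5, 63.0]
tcp_rot: [-3.138, 0.001, 2.968]
contact_force: [-0.5, -0.6, 1.3]
opening: 0.576
t 4.5 pos [ 535.6 -268.5   63. ] rot [-1.798e+02  1.000e-01  1.701e+02] shift [0.7 0.4 3. ] turn [-0.2   0.07  0.06] F [-0.5 -0.6  1.3] op 0.576
```

View pics/w4.png

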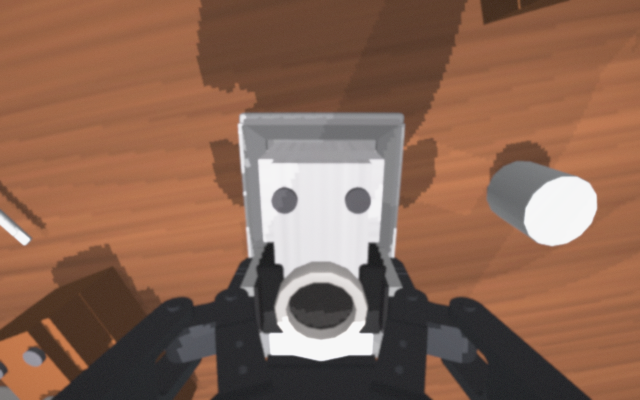

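```bash
python3 -m inch '[[0.3,0,0,0,0,0,0],[0.3,0,0,0,0,0,0]]'
python3 - <<'E'
from h import *
a=cv2.imread('pics/w4.png')[:,:,::-1]
crop(a,220,220,200,140,4,'pics/w4c.png')
E
```

```text
clock: 4.75
eef_pos: [535.7, -268.5, 63.0]
tcp_rot: [-3.138, 0.001, 2.968]
contact_force: [-0.7, -0.2, 1.7]
opening: 0.578
```

View pics/w4c.png

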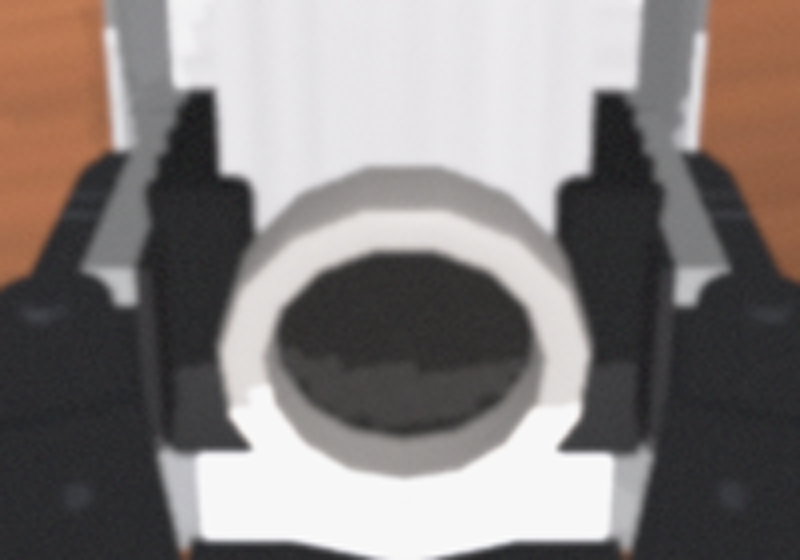

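```bash
python3 -m inch '[[0.3,0,0,-5,0,0,0],[0.3,0,0,-5,0,0,0],[0.3,0,0,-5,0,0,0],[0.3,0,0,0,0,0,0]]' 
python3 -m inch '[[0.3,0,0,-10,0,0,0],[0.3,0,0,-15,0,0,0],[0.3,0,0,-15,0,0,0],[0.3,0,0,0,0,0,0]]'
python3 -c "
from h import *
s=r.sense();go(535,-268,160,170,s)
a=viewer.grab_frame('wrist')
cv2.imwrite('pics/w5.png',a[:,:,::-1])
a=viewer.grab_frame('scene')
crop(a,160,140,200,150,4,'pics/sc5.png')
"
```

```text
clock: 5.15
eef_pos: [534.6, -267.8, 77.7]
tcp_rot: [-3.139, -0.002, 2.968]
contact_force: [0.4, 0.0, -5.4]
opening: 0.577
clock: 5.55
eef_pos: [534.6, -267.7, 121.3]
tcp_rot: [-3.139, -0.002, 2.968]
contact_force: [0.3, 0.5, -5.6]
opening: 0.574
t 5.55 pos [ 534.6 -267.7  121.3] rot [-1.799e+02 -1.000e-01  1.701e+02] shift [ -0.4  -0.4 -38.7] turn [-0.14 -0.11  0.07] F [ 0.3  0.5 -5.6] op 0.574
```

View pics/w5.png

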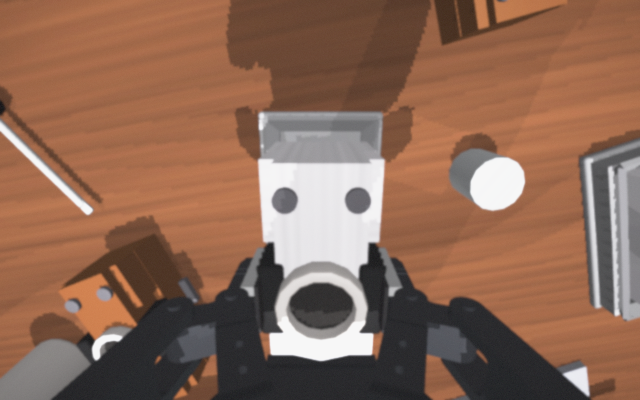

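View pics/sc5.png

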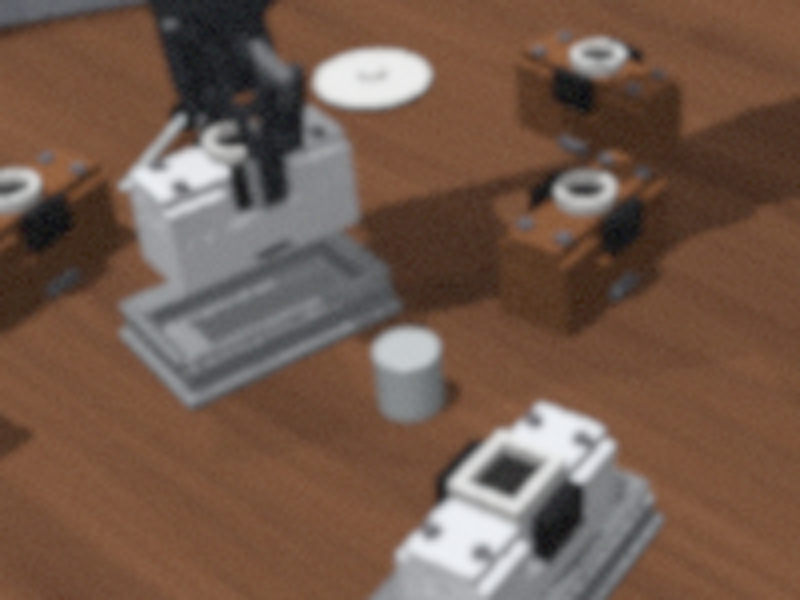

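```bash
python3 -m inch '[[0.3,0,0,-20,0,0,0],[0.3,0,0,-30,0,0,0],[0.3,3,12,-20,0,0,0],[0.3,5,25,-5,0,0,0],[0.3,8,35,0,0,0,0],[0.3,10,42,0,0,0,0],[0.3,10,42,0,0,0,0],[0.3,10,42,0,0,0,0]]' 
python3 -c "
from h import *
s=r.sense();go(505,309,190,173.3,s)"
```

```text
clock: 6.45
eef_pos: [520.3, -61.9, 192.8]
tcp_rot: [-3.14, -0.009, 2.961]
contact_force: [0.8, 0.6, -5.1]
opening: 0.579
t 6.45 pos [520.3 -61.9 192.8] rot [-179.9   -0.5  169.6] shift [ 81.7 362.1   3. ] turn [-0.07 -0.54 -3.67] F [ 0.8  0.6 -5.1] op 0.579
```

```bash
python3 -m inch '[[0.3,10,42,0,0,-0.5,-1.2],[0.3,10,42,0,0,0,-1.2],[0.3,10,42,0,0,0,-1.2],[0.3,10,42,0,0,0,0],[0.3,8,30,0,0,0,0],[0.3,4,15,0,0,0,0],[0.3,0,0,0,0,0,0]]' 
python3 -c "
from h import *
s=r.sense();go(505,309,190,173.3,s)
np.save('s6.npy',s,allow_pickle=True)
a=viewer.grab_frame('wrist')
cv2.imwrite('pics/w6.png',a[:,:,::-1])
"
```

```text
clock: 7.15
eef_pos: [493.1, 169.5, 189.1]
tcp_rot: [-3.14, -0.006, 3.03]
contact_force: [0.3, -0.3, -5.7]
opening: 0.577
t 7.15 pos [493.1 169.5 189.1] rot [-179.9   -0.3  173.6] shift [  3.7 139.9  -1.1] turn [-0.08 -0.32  0.33] F [ 0.3 -0.3 -5.7] op 0.577
```

View pics/w6.png

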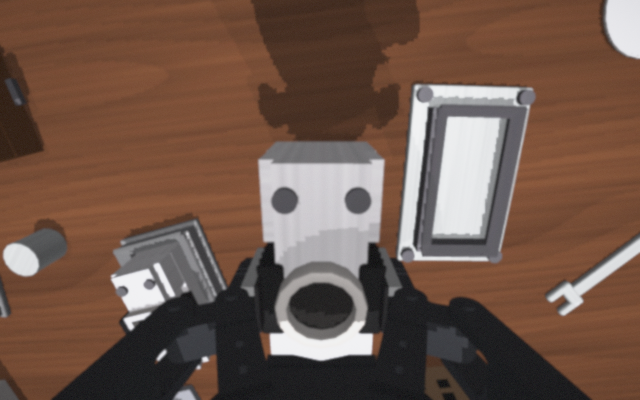

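```bash
python3 - <<'E'
from h import *
a=cv2.imread('pics/w6.png')[:,:,::-1]
crop(a,385,70,160,200,3,'pics/w6c.png')
E
```

```text
(no output)
```

View pics/w6c.png

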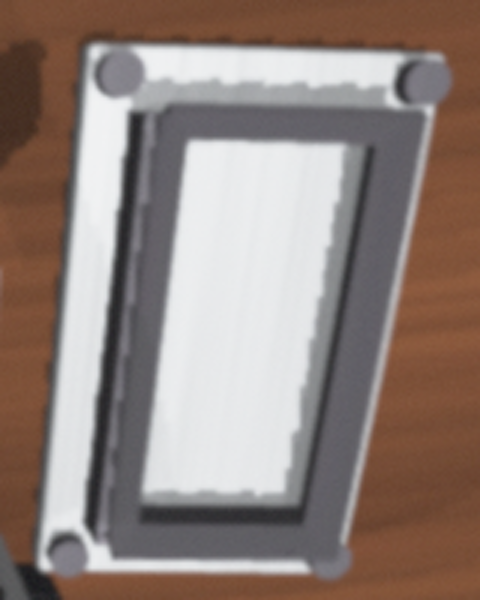

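```bash
python3 - <<'E'
from h import *
s=np.load('s6.npy',allow_pickle=True).item()
c=cam('wrist',s)
f=lambda p,z:px2w(c,np.array(p,float)/3+[385,70]-.333,z)
def rep(n,w):
    print(n,w.mean(0).round(1))
    for i in range(4):
        d=w[(i+1)%4]-w[i];print('  ',np.linalg.norm(d).round(1),np.degrees(np.arctan2(d[1],d[0])).round(1))
rep('bolts',f([(120,73),(424,82),(328,560),(68,553)],18))
rep('mouth outer',f([(152,103),(432,108),(340,557),(110,557)],38))
rep('well lower',f([(185,140),(372,147),(302,522),(140,507)],38))
print(f([(88,42),(443,52),(38,572)],12))
t=f([(443,52),(38,572)],12);print('plate diag mid',t.mean(0),np.linalg.norm(t[1]-t[0]),np.hypot(180,112))
E
```

```text
bolts [503.7 308.7  18. ]
   93.9 82.7
   162.0 -7.3
   93.7 -98.5
   160.1 172.8
mouth outer [502.2 307.1  38. ]
   81.2 83.3
   142.7 -7.3
   77.1 -96.8
   142.7 174.4
well lower [499.5 304.3  38. ]
   54.9 82.1
   118.8 -7.1
   54.4 -102.3
   114.6 173.3
[[407.8426173  264.64416477  12.        ]
 [421.68923482 374.56998009  12.        ]
 [586.40582576 242.65286608  12.        ]]
plate diag mid [504.04753029 308.61142308  12.        ] 211.0300459693873 212.0
```

```bash
python3 - <<'E'
from h import *
s={'eef_pos':np.zeros(3),'tcp_rot':np.array([np.pi,0,0])}
c=cam('wrist',s)
print('cup in tool-ish (x, -y)',px2w(c,[(321,306)],17))
print('holes',px2w(c,[(285,200),(358,200)],7))
s=r.sense();go(504,308.5,190,172.7,s)
E
```

```text
cup in tool-ish (x, -y) [[ 2.15938646 -0.30060677 17.        ]]
holes [[ 43.25483861  13.54028073   7.        ]
 [ 43.22140848 -14.61904629   7.        ]]
t 7.2 pos [493.1 168.6 189. ] rot [-179.9   -0.3  173.6] shift [  4.8 140.2  -1.3] turn [-0.11 -0.33  0.92] F [-0.4 -0.1 -5.4] op 0.577
```

```bash
python3 -m inch '[[0.3,1,25,0,0,-0.3,0.5],[0.3,1,42,0,0,0,0.4],[0.3,1,40,0,0,0,0],[0.3,1,22,0,0,0,0],[0.3,0,8,10,0,0,0],[0.3,0,0,20,0,0,0],[0.3,0,0,10,0,0,0],[0.3,0,0,0,0,0,0]]' 
python3 -c "
from h import *
s=r.sense();go(504,308.5,105,172.7,s)"
```

```text
clock: 8.0
eef_pos: [506.8, 300.3, 143.0]
tcp_rot: [-3.133, -0.004, 3.008]
contact_force: [0.8, 0.3, -4.6]
opening: 0.573
t 8.0 pos [506.8 300.3 143. ] rot [-179.5   -0.2  172.3] shift [ 3.8  8.1 37.9] turn [-0.47 -0.22 -0.37] F [ 0.8  0.3 -4.6] op 0.573
```

```bash
python3 -m inch '[[0.3,3.8,7,10,-0.4,-0.2,-0.4],[0.3,0,0,15,0,0,0],[0.3,0,0,10,0,0,0],[0.3,0,0,0,0,0,0],[0.3,0,0,0,0,0,0]]' 
python3 -c "
from h import *
s=r.sense();go(504,308.5,105,172.7,s)
np.save('s7.npy',s,allow_pickle=True)
a=viewer.grab_frame('wrist')
cv2.imwrite('pics/w7.png',a[:,:,::-1])
a=viewer.grab_frame('scene')
crop(a,390,260,130,130,4.5,'pics/sc7.png')
"
```

```text
clock: 8.5
eef_pos: [504.1, 306.0, 105.2]
tcp_rot: [-3.14, -0.0, 3.013]
contact_force: [0.0, -0.2, -4.1]
opening: 0.572
t 8.5 pos [504.1 306.  105.2] rot [-179.9   -0.   172.6] shift [0.4 2.5 0.2] turn [-0.08 -0.03 -0.07] F [ 0.  -0.2 -4.1] op 0.572
```

View pics/w7.png

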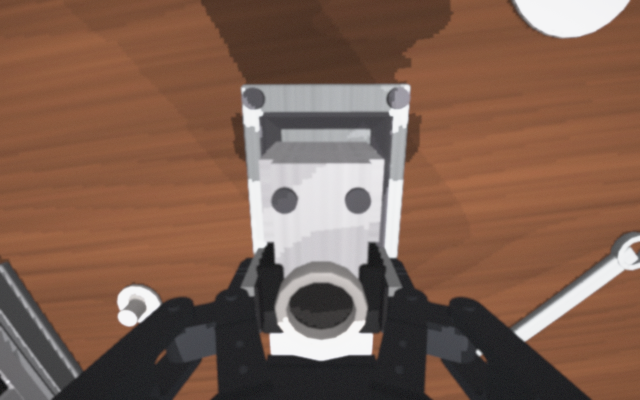

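View pics/sc7.png

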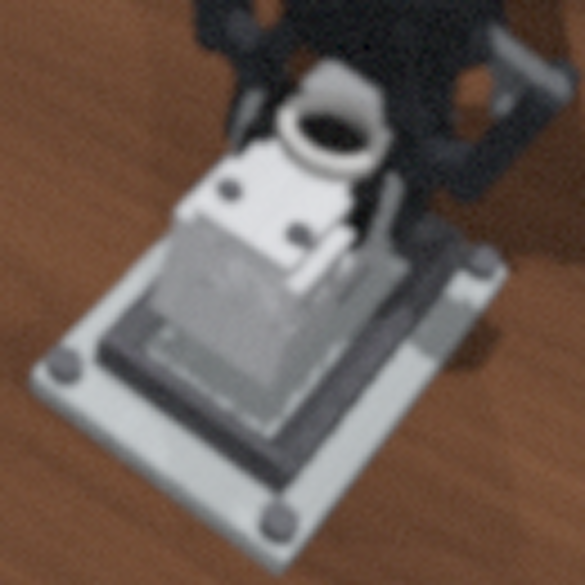

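```bash
python3 - <<'E'
from h import *
a=cv2.imread('pics/w7.png')[:,:,::-1]
crop(a,230,75,200,130,4,'pics/w7c.png')
s=np.load('s7.npy',allow_pickle=True).item();c=cam('wrist',s)
w=px2w(c,[(255,98),(398,98)],18);print(w)
R7=R.from_euler('xyz',s['tcp_rot']).as_matrix()
print('bolts mid in tool',R7.T@(w.mean(0)-s['eef_pos']),'expect x=81 (162/2)')
E
```

```text
[[417.99243888 274.78310292  18.        ]
 [429.79185359 365.73721354  18.        ]]
bolts mid in tool [81.31402296  4.02618472 87.20978529] expect x=81 (162/2)
```

View pics/w7c.png

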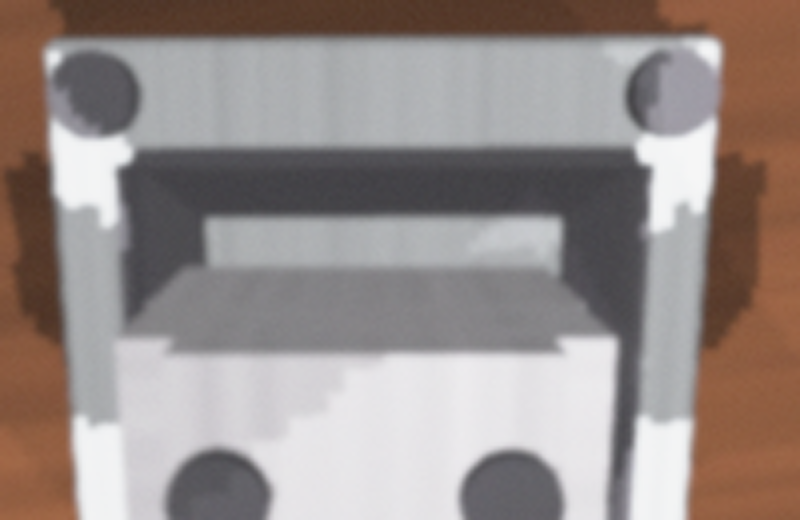

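```bash
python3 -m inch '[[0.3,0.3,3.2,0,0,0,0],[0.3,0,0,5,0,0,0],[0.3,0,0,6,0,0,0],[0.3,0,0,0,0,0,0]]' 
python3 -c "
from h import *
s=r.sense();go(504,309.3,67,172.7,s)
a=viewer.grab_frame('wrist')
crop(a,230,75,200,130,4,'pics/w8c.png')
"
```

```text
clock: 9.0
eef_pos: [505.2, 310.3, 95.2]
tcp_rot: [3.141, 0.002, 3.013]
contact_force: [-0.1, 0.5, -5.3]
opening: 0.575
t 9.0 pos [505.2 310.3  95.2] rot [1.800e+02 1.000e-01 1.726e+02] shift [ 1.2 -1.1 28.2] turn [ 0.05  0.13 -0.05] F [-0.1  0.5 -5.3] op 0.575
```

View pics/w8c.png

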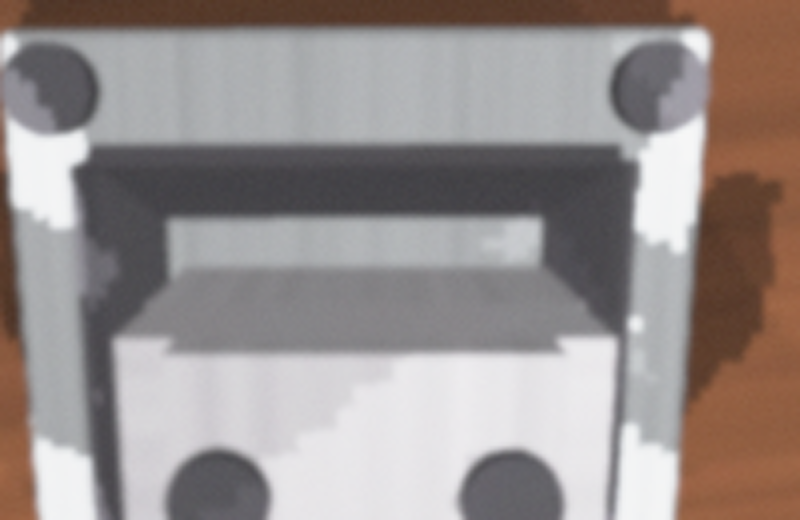

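```bash
python3 -m inch '[[0.3,0.8,-1.3,3,0,0.1,0],[0.3,0,0,4,0,0,0],[0.3,0,0,4,0,0,0],[0.3,0,0,0,0,0,0]]' 
python3 -c "
from h import *
s=r.sense();go(504.5,309.3,67,172.7,s)
a=viewer.grab_frame('wrist')
crop(a,230,75,200,130,4,'pics/w9c.png')
"
```

```text
clock: 9.45
eef_pos: [504.3, 309.0, 83.6]
tcp_rot: [3.141, 0.0, 3.013]
contact_force: [1.1, -0.3, -5.6]
opening: 0.574
t 9.45 pos [504.3 309.   83.6] rot [179.9   0.  172.6] shift [-0.1  0.3 16.6] turn [ 0.05  0.03 -0.06] F [ 1.1 -0.3 -5.6] op 0.574
```

View pics/w9c.png

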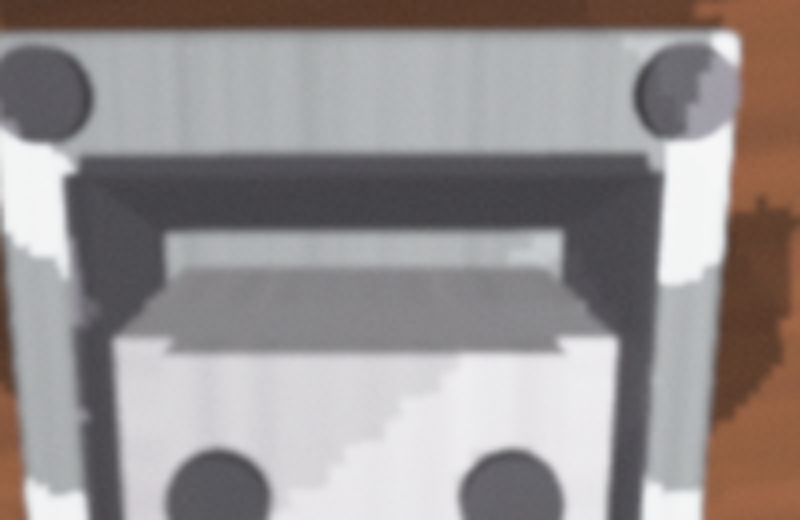

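```bash
python3 -m inch '[[0.3,0,0,3,0,0,0],[0.3,0,0,3,0,0,0],[0.3,0,0,2,0,0,0],[0.3,0,0,0,0,0,0]]' ; python3 -m inch '[[0.3,0,0,3,0,0,0],[0.3,0,0,2,0,0,0],[0.3,0,0,0,0,0,0]]'
```

```text
clock: 9.9
eef_pos: [504.7, 309.2, 75.3]
tcp_rot: [3.14, 0.001, 3.013]
contact_force: [0.2, 0.3, -5.7]
opening: 0.573
clock: 10.2
eef_pos: [504.8, 309.2, 69.9]
tcp_rot: [3.14, 0.001, 3.013]
contact_force: [-0.6, -0.5, -4.7]
opening: 0.574
```

```bash
python3 -m inch '[[0.3,0,0,2,0,0,0],[0.3,0,0,0,0,0,0]]' ; python3 -m inch '[[0.3,0,0,2,0,0,0],[0.3,0,0,0,0,0,0]]'; python3 -m inch '[[0.3,0,0,1.5,0,0,0],[0.3,0,0,0,0,0,0]]'
```

```text
clock: 10.4
eef_pos: [504.8, 309.3, 67.7]
tcp_rot: [3.14, 0.001, 3.013]
contact_force: [0.5, -0.1, -5.2]
opening: 0.573
clock: 10.6
eef_pos: [505.3, 309.6, 67.5]
tcp_rot: [3.139, 0.002, 3.013]
contact_force: [0.2, -0.7, -5.0]
opening: 0.577
clock: 10.8
eef_pos: [505.7, 309.9, 67.3]
tcp_rot: [3.139, 0.003, 3.013]
contact_force: [0.4, -0.2, -4.8]
opening: 0.577
```

```bash
python3 -m inch '[[0.3,0.5,-0.5,4,0,0.1,0],[0.3,0,0,0,0,0,0]]' ;python3 -c "
from h import *
s=r.sense();go(504.5,309.3,67,172.7,s)
a=viewer.grab_frame('wrist')
crop(a,230,75,200,130,4,'pics/w10c.png')
a=viewer.grab_frame('scene')
crop(a,390,260,130,130,4.5,'pics/sc10.png')
"
```

```text
clock: 11.0
eef_pos: [506.5, 310.5, 67.9]
tcp_rot: [3.137, 0.004, 3.013]
contact_force: [-1.4, 0.1, -6.4]
opening: 0.576
t 11.0 pos [506.5 310.5  67.9] rot [179.7   0.2 172.7] shift [ 1.9 -1.4  0.9] turn [ 0.28  0.21 -0.04] F [-1.4  0.1 -6.4] op 0.576
```

View pics/w10c.png

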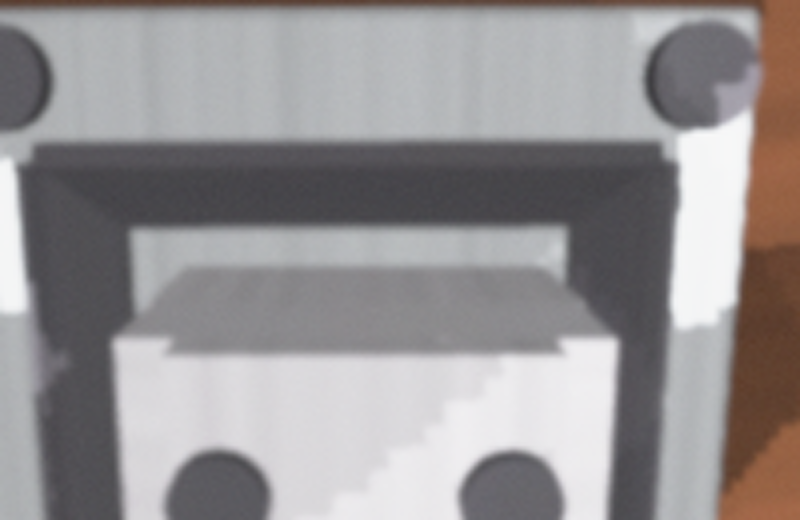

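View pics/sc10.png

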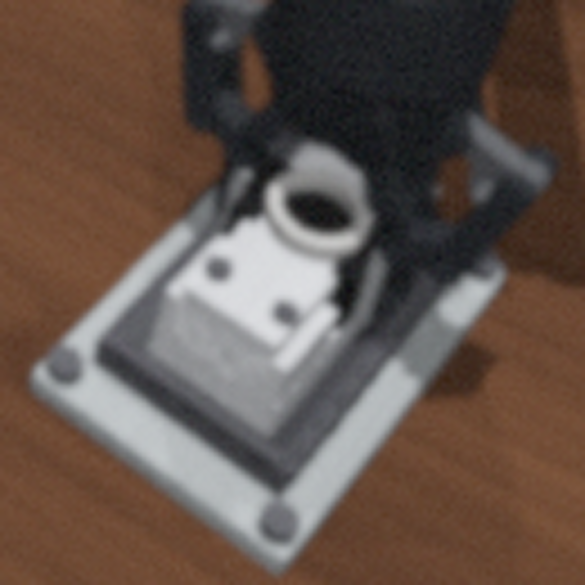

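```bash
python3 -c "
from h import *
s=r.sense()
print({k:np.round(v,3) for k,v in s.items()})
a=viewer.grab_frame('top')
crop(a,100,100,200,250,2.4,'pics/t11.png')
a=viewer.grab_frame('scene');cv2.imwrite('pics/sc11.png',a[:,:,::-1])
a=viewer.grab_frame('wrist');cv2.imwrite('pics/w11.png',a[:,:,::-1])
"
```

```text
{'clock': np.float64(11.1), 'qpos': array([ 0.547,  0.535,  1.835,  0.002,  0.766, -0.898]), 'qvel': array([-0.001,  0.006, -0.005,  0.001, -0.005,  0.001]), 'joint_efforts': array([-1.2920e+00, -6.1100e+01, -2.3368e+01, -3.1100e-01, -5.6000e-02,
        3.0000e-03]), 'eef_pos': array([506.426, 310.5  ,  67.073]), 'tcp_rot': array([3.137e+00, 3.000e-03, 3.013e+00]), 'contact_force': array([-2.229,  0.731,  9.334]), 'wrist_torque': array([-0.238,  0.525, -0.005]), 'opening': np.float64(0.576)}
```

View pics/t11.png

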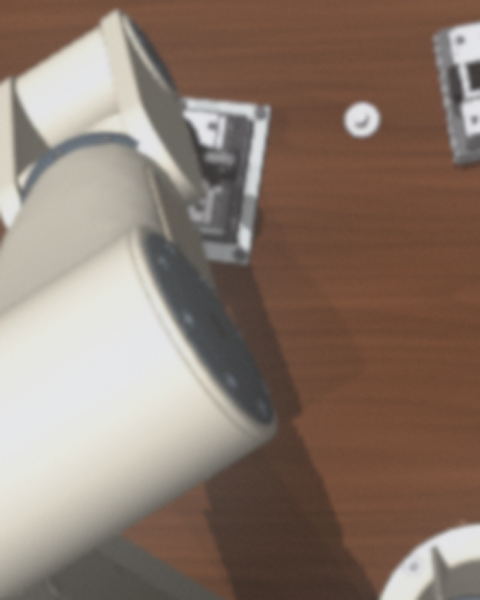

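View pics/sc11.png

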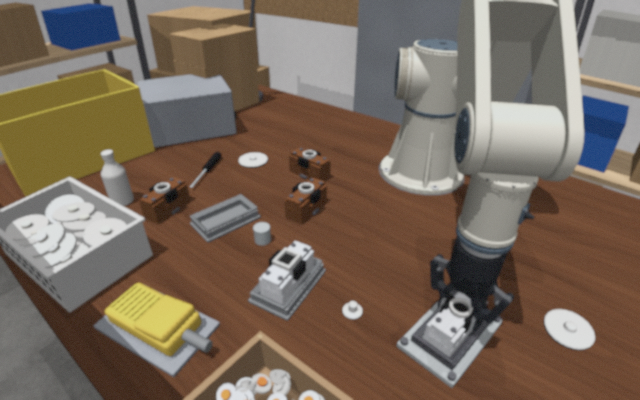

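View pics/w11.png

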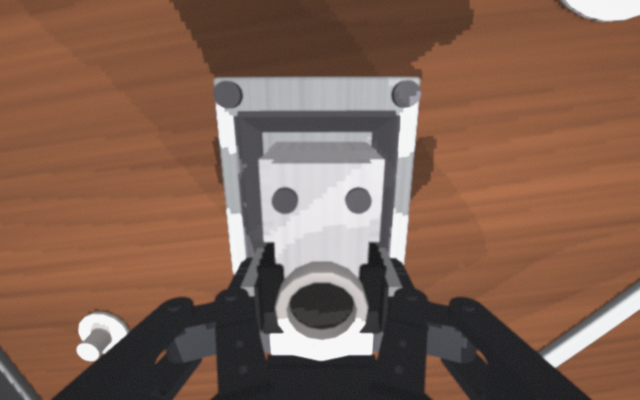

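```bash
python3 -m inch '[[0.3,1.9,-1.4,-1.5,0.2,0.2,0],[0.3,0,0,0,0,0,0],[0.3,0,0,0,0,0,0]]'; python3 -m inch '[[0.3,0,0,2,0,0,0],[0.3,0,0,1,0,0,0],[0.3,0,0,0,0,0,0],[0.3,0,0,0,0,0,0]]' ;python3 -c "
from h import *
s=r.sense();go(504.5,309.3,67,172.7,s)
a=viewer.grab_frame('wrist')
crop(a,230,75,200,130,4,'pics/w12c.png')
"
```

```text
clock: 11.55
eef_pos: [504.0, 309.2, 67.1]
tcp_rot: [3.141, -0.001, 3.014]
contact_force: [-0.1, 1.4, -0.4]
opening: 0.574
clock: 11.95
eef_pos: [504.1, 309.2, 67.2]
tcp_rot: [3.141, -0.001, 3.014]
contact_force: [0.2, 0.3, -2.2]
opening: 0.578
t 11.95 pos [504.1 309.2  67.2] rot [ 1.800e+02 -1.000e-01  1.727e+02] shift [-0.4  0.2  0.2] turn [ 0.01 -0.07 -0.03] F [ 0.2  0.3 -2.2] op 0.578
```

View pics/w12c.png

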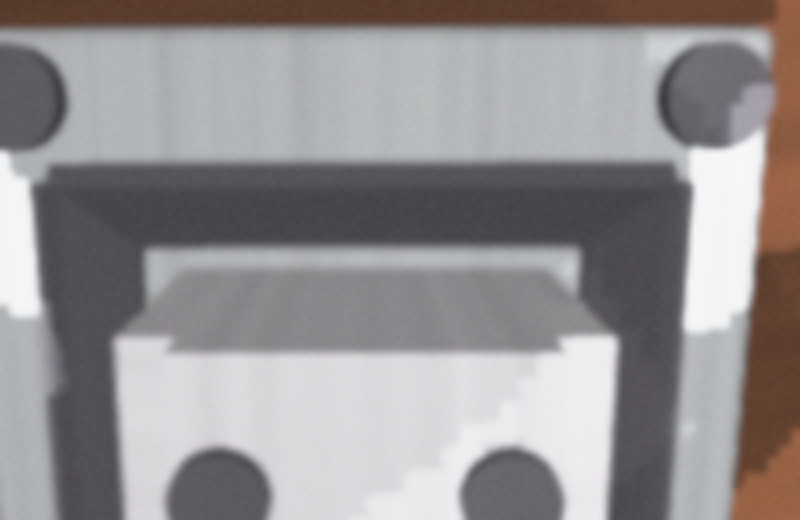

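```bash
python3 -m inch '[[1,0,0,0,0,0,0],[1,0,0,0,0,0,0],[1,0,0,0,0,0,0],[1,0,0,0,0,0,0],[1,0,0,0,0,0,0]]';python3 -c "
from h import *
s=r.sense();go(504.5,309.3,67,172.7,s)
a=viewer.grab_frame('wrist');cv2.imwrite('pics/w13.png',a[:,:,::-1])
"
```

```text
clock: 12.5
eef_pos: [505.0, 309.6, 66.9]
tcp_rot: [3.141, -0.0, 3.014]
contact_force: [-0.7, 0.0, -0.4]
opening: 0.997
t 12.5 pos [505.  309.6  66.9] rot [179.9  -0.  172.7] shift [ 0.4 -0.4 -0.1] turn [ 0.06 -0.01 -0.03] F [-0.7  0.  -0.4] op 0.997
```

View pics/w13.png

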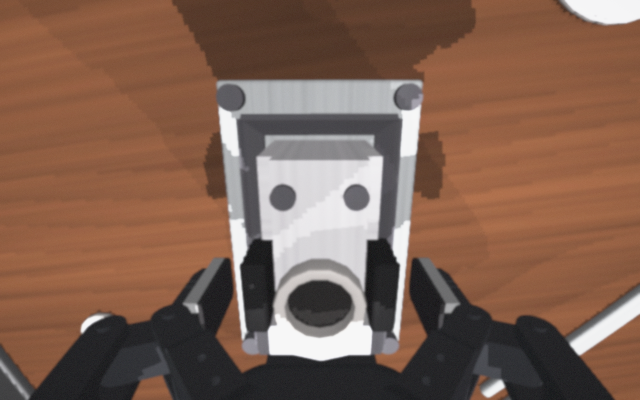

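```bash
python3 -m inch '[[1,0,0,-8,0,0,0],[1,0,0,-20,0,0,0],[1,0,0,-40,0,0,0],[1,0,0,-45,0,0,0],[1,0,0,-45,0,0,0],[1,0,-20,-30,0,0,0],[1,0,-30,0,0,0,0],[1,0,0,0,0,0,0]]';python3 -c "
from h import *
s=r.sense();go(504.5,309.3,67,172.7,s)
np.save('s14.npy',s,allow_pickle=True)
a=viewer.grab_frame('wrist');cv2.imwrite('pics/w14.png',a[:,:,::-1])
a=viewer.grab_frame('scene');crop(a,390,260,130,130,4.5,'pics/sc14.png')
cv2.imwrite('pics/sc14f.png',a[:,:,::-1])
"
```

```text
clock: 13.35
eef_pos: [498.4, 258.9, 267.1]
tcp_rot: [3.14, 0.002, 3.015]
contact_force: [-0.3, 0.3, -0.4]
opening: 1.0
t 13.35 pos [498.4 258.9 267.1] rot [1.799e+02 1.000e-01 1.728e+02] shift [  0.8  50.3 200.2] turn [0.11 0.14 0.07] F [-0.3  0.3 -0.4] op 1.0
```

View pics/w14.png

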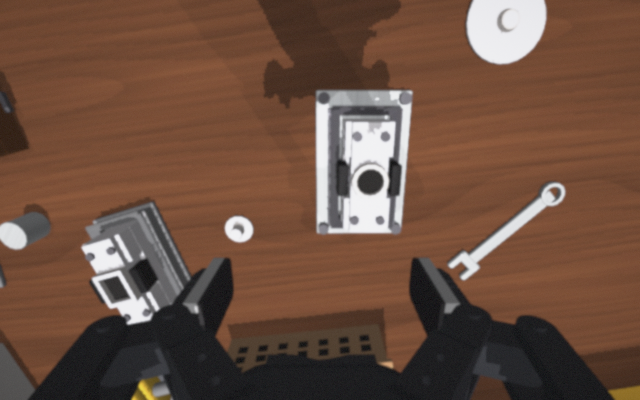

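View pics/sc14.png

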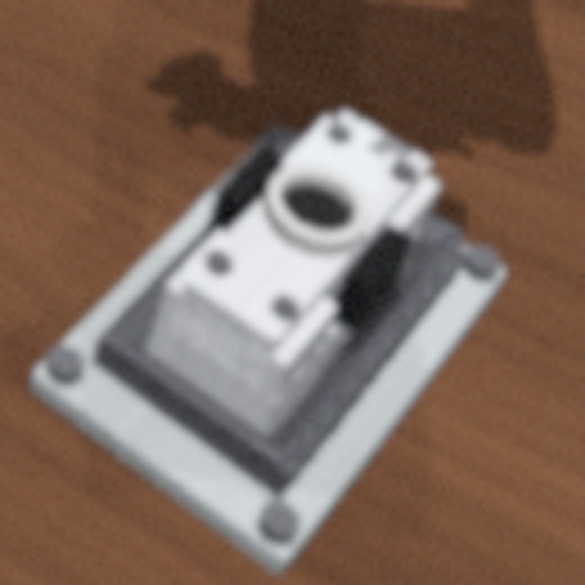

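View pics/sc14f.png

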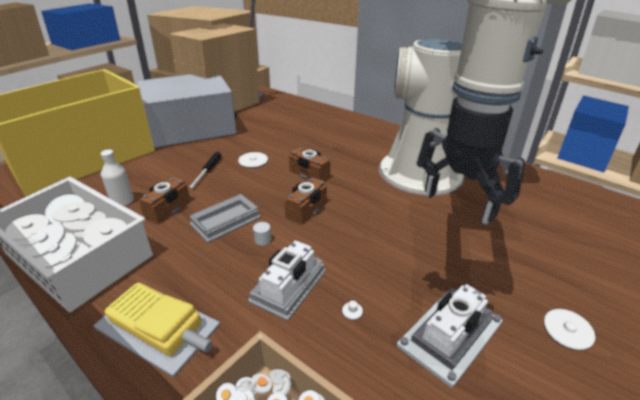

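```bash
python3 -c "
from h import *
a=cv2.imread('pics/w14.png')[:,:,::-1];crop(a,305,80,120,165,4.5*.8,'pics/w14c.png')"
```

```text
(no output)
```

View pics/w14c.png

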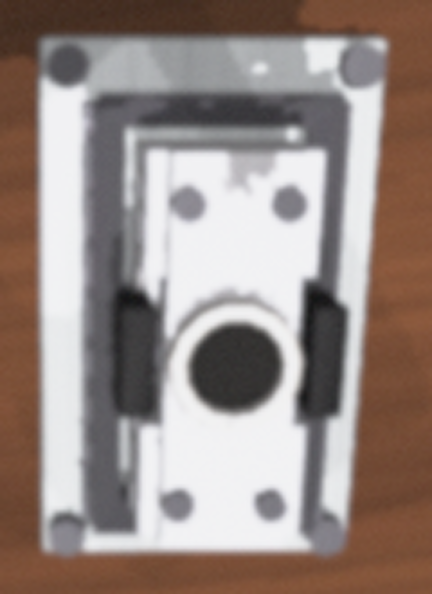

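```bash
python3 - <<'E'
from h import *
s=np.load('s14.npy',allow_pickle=True).item()
cw=cam('wrist',s);cs=cam('scene')
W=lambda p:np.array(p,float)/3.6+[305,80]-.36
S=lambda p:np.array(p,float)/4.5+[390,260]-.39
def ray(c,uv):
    a=px2w(c,[uv],0)[0];o=c[2][:3,3];d=a-o;return o,d/np.linalg.norm(d)
def tri(w,sc):
    A=np.zeros((3,3));b=np.zeros(3);rs=[ray(cw,W(w)),ray(cs,S(sc))]
    for o,d in rs:
        M=np.eye(3)-np.outer(d,d);A+=M;b+=M@o
    X=np.linalg.solve(A,b);return X,max(np.linalg.norm((np.eye(3)-np.outer(d,d))@(X-o)) for o,d in rs)
# wrist: up in image = -x world(near robot), right=+y. scene: lower=+x
for n,w,sc in [('cup80+4',(235,366),(320,203)),('h near,-y',(189,203),(340,132)),('h near,+y',(290,203),(404,172)),('h',(177,505),(218,262)),('h',(270,505),(288,308)),('bolt',(67,533),(64,365)),('bolt',(326,533),(278,520)),('bolt',(361,63),(482,262))]:
    X,e=tri(w,sc);print(n,X.round(1),round(e,1))
h=px2w(cw,W([(189,203),(290,203),(270,505),(177,505)]),74);b=px2w(cw,W([(67,63),(361,63),(326,533),(67,533)]),18)
print(h.mean(0),b.mean(0),px2w(cw,[W((235,366))],84))
for w in(h,b):
    for i in range(4):
        d=w[(i+1)%4]-w[i];print(np.linalg.norm(d).round(1),np.degrees(np.arctan2(d[1],d[0])).round(1))
E
```

```text
cup80+4 [504.6 309.9  82.1] 0.4
h near,-y [458.3 301.5  75.4] 0.2
h near,+y [462.  329.4  74.5] 0.1
h [547.7 289.8  75. ] 0.2
h [551.3 318.2  74.9] 0.6
bolt [578.5 252.7  14.8] 0.1
bolt [590.1 345.9  16.1] 0.3
bolt [428.8 366.4  15.3] 0.1
[505.14186491 309.56935954  74.        ] [503.02231625 309.35652515  18.        ] [[504.12246014 309.18055385  84.        ]]
28.2 82.8
90.5 -7.5
28.3 -97.4
90.4 172.5
93.3 82.9
161.6 -7.0
93.6 -97.4
161.1 172.9
```

```bash
python3 -c "
from rig import r,order
print(order.sign_off(), r.sense()['clock'])"
```

```text
the job is handed in; nothing more can be done
the job is handed in; nothing more can be done
```

The round nest is now in the dock on the weld base, and I handed the job in at about 13.5 s on the robot's clock, with the gripper open and clear of everything. I pinched both buttons, lifted the nest straight out of its storage dock, carried it over and lowered it until the floor stopped it. I re-centred it once against the dock before letting go.

Last checks:
- **Seating:** comparing the wrist and scene pictures puts the block's top at 74.5–75.4 mm at all four corners (74 expected). The cup rim came out at 82 mm (84 expected). That is level and fully down, within the 2 mm calibration.
- **Position:** the nest's centre is within about 2 mm of the centre of the bolt pattern, and its yaw matches within about 0.5°.
- **Buttons:** in both views they stand out on each side, so the nest should be locked. I did not test the lock by pulling.
- **Other parts:** the square nest, stud and steel cylinder look unmoved in the scene picture.

**Readings that disagreed:**
- While I pressed down at the floor, the force reading lagged (about −5 N, then +9 N) and the tool drifted about 2 mm sideways. I corrected this before release.
- The top camera and the wrist camera differed by 2–3 mm on positions. I used the wrist camera's values.

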